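# Hang the bag arm on the counter's slotted upright

## Robot

A 6-joint arm with a two-finger parallel gripper is mounted at the origin on the work surface. World frame = base frame: x ahead of the robot, y to its left, z up, the work surface at z = 0. Lengths are in mm, angles in rad, forces in N, time in s.
With the tool pointing down it reaches from about 325 to 775 mm from the base axis. Payload 9.3 kg.
Tool frame: the origin (TCP) lies at the very end of the fingers, on their centre line; the grasp point (between the pads) lies 19 mm behind it; z points along the fingers, y is the line along which they close (so a half turn about z gives the same grasp; the last joint's range is limited). The gripper opens to 85 mm and grips with 20 to 120 N. Pads are 22 mm wide; open, the fingers measure 114 mm over their backs; the gripper's body (76 mm by 85 mm) begins 54 mm behind the grasp point. The pads swing forward as they close: fully open they stand 13 mm farther back than shut.
Start: joints at [0.989, 0.259, 0.021, 1.334, 0, 1.418], TCP at [228.68, 500.202, 231.279] pointing down, gripper open.
Joint ranges: [-3.04, 3.04], [-0.91, 1.82], [-1.04, 1.36], [-1.92, 1.95], [-1.52, 1.45], [-3.14, 3.14]. Speed limits (rad/s): [2.22, 2.22, 2.79, 3.14, 3.14, 3.14].

## Interface

Orientations are given as [roll, pitch, yaw] about the fixed x, y, z axes, in that order (R = Rz(yaw) Ry(pitch) Rx(roll)).
In Python, from cell import observe, grab_frame, camera_model, arm gives the robot as it stands. The module is installed in compiled form; this text tells all that it offers.
- The arm moves only by the tool jog_arm, never from a script. Its argument "targets" is a list of rows, each a list of 2 entries, a list of its own where there are three numbers: the shift along the tool's x, y, z in m, then the turn, a rotation vector about the tool's x, y, z in degrees. A call has exactly 10 rows; each row is the pose to reach, as a shift and turn from the pose commanded when the call began, along the tool's axes at that moment; what a row does not reach only later rows make up. A row lasts 1/12 s, in which the tool goes at most 41.7 mm and 7.16 degrees, less where a joint would pass 70% of its speed; a pose out of reach is approached as far as the arm can. A call with a gripper value outside its range is refused whole. "jaw" is the finger opening in m, from 0 to 0.0854, set as the call begins (left out, the last holds). The fingers move at their own pace and stop on an object; the grip force is fixed at half the most. Time passes only in rows, so rows that repeat a pose let the fingers close, or fill a call up. It gives the time, the measured TCP pose, the force, the opening and the grip force at its end, in the units of the state.
- observe(): the state, without advancing time (a new reading comes with each control period).
- grab_frame(name): name is "side" or "top"; returns the picture (420x560x3 uint8, red, green, blue); there is no depth.
- camera_model(name): a dict with "intrinsics" (3x3 intrinsics, pixels), "R" (3x3) and "t" (3): a world point X has camera coordinates R X + t. Camera axes: x right, y down, z forward; pixel columns grow to the right and rows downward; lengths in mm; the calibration is good to about 2 mm. A picture is of the moment at which its call begins. camera_model takes no time and is no camera call.
- arm.hand_in(): hands the job in; it is judged then, once.
The state is a dict: "t": time; "qpos": joint angles; "qvel": joint speeds; "tau": joint torques, N m; "position": TCP position; "orientation": TCP orientation; "force": force on the tool from outside, world axes, zero at the start; "torque": the same for the moment, N m; "finger_gap": finger opening in mm; "finger_force": force on a finger pad.
Only numpy, scipy, OpenCV 4.12 (cv2) and the standard library are available. Lean on these libraries where they do the work, as an engineer would, in place of code of your own. Each camera call takes 0.05 s, during which the arm holds its last target. There are 200 camera calls.

## Task

The red bag arm lies on its side on the counter. First stand it upright on its long lower edge on the counter and let go of it, so that you can take it again from above; then hook its two claws into the two slots of the green-capped upright and press it down until it is fully home and the orange spring catch has snapped out over it. Leave it hanging there, let go, and do not disturb the other things on the counter.

Things in the scene. Friction and masses are not known exactly. Their poses are not given: they have to be found in the camera images.
- bag_arm: Red U-shaped bag arm, 28 mm thick (y; all sizes mm), 300 g. Origin: rear face, lower edge, mid thickness. +x to the claws (into the upright), +z up when mounted. Lower bar x -130 to 0, z 0 to 30; rear leg x -36 to 0, up to z 95; front nose x -130 to -105, up to z 75; open between them above z 30. Starts on its side: +y up, +z level, origin 14 high. Stands freely on its lower edge
- bag_nose (a point): Middle of the bag arm's nose at x -117.5, y 0, z 55 of the arm; axes as the arm's. Here the nose is 25 wide between its x faces: gripped across these by a gripper tilted 45 degrees, the lying arm can be turned up 90 degrees about its x
- bag_leg (a point): Middle of the top of the bag arm's rear leg at x -18, y 0, z 95 of the arm; axes as the arm's. Standing, the arm can be taken here from above across its 28 thickness, or pressed down
- bag_claw (a point): Upper dark steel claw, underside of its neck where it leaves the rear face (x 0, y 0, z 72 of the arm); the lower claw is the same, 52 lower. Each is 8 wide; the neck is 10 high and reaches to x 13.5; from it a tip, x 7.5 to 13.5, hangs 16 below the neck's underside
- green_upright: Green-capped slotted aluminium upright, bolted down: the one to use. Origin on the counter below the middle of the front panel's face, which looks to -x; y across, z up. Panel 50 wide, 5 thick (x 0 to 5), flanges (58 over all) back to x 30; cap top at z 191. Foot plate x -5 to 95, 90 wide, 6 high. Two slots right through, 13 wide, at y 0: z 90 to 125 and z 142 to 177
- green_home (a point): Point on the green-capped upright's front face at y 0, 70 above the counter, axes as the upright's: the arm's origin must end here, axes alike, with 2.5 of play towards -x and to each side. To hook in, bring the arm up square to it with its origin 16 to 25 above this point, push in along +x till the rear face is at the panel (spring: 2 to 6 N), then press down till the necks sit
- green_catch (a joint): Orange spring catch of the green-capped upright, m: 0 snapped out, 0.012 fully pushed in. Two nubs at y 8.5 to 14.5 on both sides, z 166 to 174, stand 6 out of the panel at 0. The arm's leg pushes them in while hooked but still high; friction may hold it up till pressed. Home, they snap out over the leg's top. Spring 2 N at 0 plus 400 N/m
- black_upright: The other, black-capped upright, of the same shape and size, origin and axes as the green-capped one: not to be used
- clear_cup: Clear plastic cup, 92 across, 120 high, upright; origin under its centre. Bystander
- phone: Black phone lying flat, 150 x 74 x 9; origin under its centre. Bystander
- till_roll: White till paper roll standing on end, 76 across, 58 high; origin under its centre. Bystander
- remote: Black remote control lying flat, 170 x 45 x 20, long along its x; origin under its centre. Bystander
- shaker: Steel shaker, 52 across, 92 high; origin under its centre. Bystander
- card_reader: White card reader lying flat, 120 x 70 x 24; origin under its centre. Bystander
- lid_stack: Stack of white cup lids, 100 across, 38 high; origin under its centre. Bystander
Mind the look-alikes: they are no part of the job. Several things have the shape of the bag_arm; the one meant has the colours described above.

How it is judged (in metres and radians):
On the way:
1. the bag arm stands upright on its lower edge on the counter, let go (angle between bag_arm's own z axis and vertical below 0.1 rad and height (world z) of bag_arm below 0.005 m and contact force between bag_arm and the fingers below 0.05 N and linear speed of bag_arm below 0.02 m/s), for 0.2 s.
At the end, for the whole second after the job is handed in: The bag arm hangs at rest on the green-capped upright: origin within 3 mm of the home point in height, 5 mm sideways, 5 mm in front to 2 mm behind it, upright within 0.1 rad, square to the panel within 0.15 rad, and the orange catch snapped out (below 2 mm) over the leg (x of bag_arm in the frame of green_home between -0.005 and 0.002 m and y of bag_arm in the frame of green_home between -0.005 and 0.005 m and z of bag_arm in the frame of green_home between -0.003 and 0.003 m and angle between bag_arm's own z axis and vertical below 0.1 rad and angle between the x axis of bag_arm and the x axis of green_upright, either way round below 0.15 rad and value of joint green_catch below 0.002 m and linear speed of bag_arm below 0.01 m/s); the robot touches nothing.
It fails at once if a bystander is shifted by more than 30 mm or tipped over (distance of any of clear_cup, phone, till_roll, remote, shaker, card_reader, lid_stack from where it was at the start of the episode above 0.03 m or angle between any of clear_cup, till_roll, shaker's own z axis and vertical above 0.5 rad).
It also fails if it takes over 62 s, if anything falls off the work surface, if the arm or the gripper's body presses on something with over 40 N, if the wrist force passes 120 N, or if a joint passes its speed limit or range.

## Working session

There is one attempt and no reset: what is moved stays moved. The work goes in short steps, Python scripts to look and compute and a tool call to move; the robot and the scene stay as the last step left them, time stands still between calls to the robot, and variables do not carry over. Pictures are saved under pics/ and viewed, at most 10 in all, crops included, and the job is handed in when it is done.

Besides the shell and the picture viewer there is one more tool, called after "Emit:" as name(argument=value, ...), one argument or row to a line, values as JSON. jog_arm: Moves the arm, as the interface text tells. Its arguments: {"type":"object","properties":{"targets":{"type":"array","items":{"type":"array"}},"jaw":{"type":"number"}},"required":["targets"]}

```bash
mkdir -p pics; python3 - <<'E'
from cell import observe, grab_frame, camera_model
import cv2,numpy as np
for n in("side","top"):
    f=grab_frame(n); np.save(n+"0.npy",f); cv2.imwrite(f"pics/{n}0.png",f[:,:,::-1])
    m=camera_model(n); print(n,np.round(m["intrinsics"],1).tolist(),np.round(m["R"],3).tolist(),np.round(m["t"],1).tolist())
s=observe(); print({k:np.round(v,3).tolist() for k,v in s.items()})
E
```

```text
side [[507.5, 0.0, 282.4], [0.0, 507.5, 212.7], [0.0, 0.0, 1.0]] [[0.771, -0.636, -0.012], [-0.47, -0.557, -0.685], [0.429, 0.534, -0.729]] [-408.9, 331.1, 1127.6]
top [[392.0, 0.0, 276.5], [0.0, 392.0, 205.8], [0.0, 0.0, 1.0]] [[0.02, -1.0, -0.012], [-0.986, -0.018, -0.164], [0.164, 0.015, -0.986]] [-14.2, 547.1, 961.7]
{'t': 0.1, 'qpos': [0.989, 0.259, 0.021, 1.334, -0.0, 1.418], 'qvel': [0.0, -0.003, 0.002, -0.0, -0.002, 0.0], 'tau': [0.007, -55.669, 34.507, 0.012, -0.0, 0.0], 'position': [228.546, 500.004, 230.73], 'orientation': [-3.14, -0.0, 2.713], 'force': [-0.255, -0.236, -0.283], 'torque': [-0.048, -0.023, 0.006], 'finger_force': 0.0, 'finger_gap': 85.526}
```

View pics/top0.png

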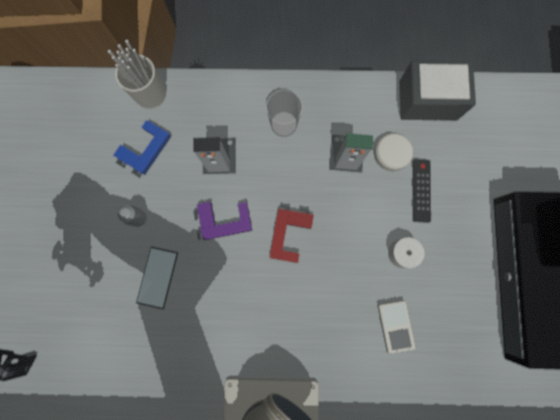

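View pics/side0.png

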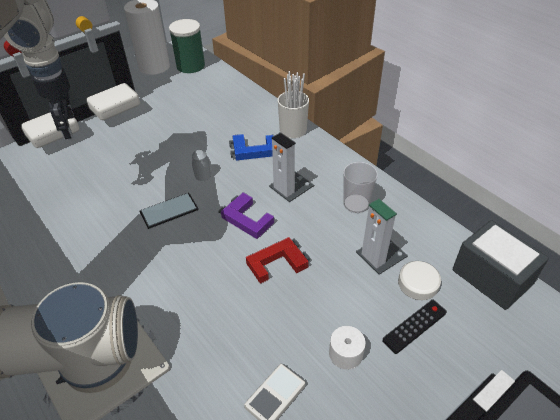

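Look-alikes by top pixel: blue arm (143,150), purple arm (225,220) and red arm (290,235). Red matches the description. For the uprights, the black cap is at (206,145) and the green cap at (358,142), so I use the green one. Next is one close crop with measurements.

```bash
cat > h.py <<'E'
import numpy as np,cv2
from cell import observe, grab_frame, camera_model
CM={n:camera_model(n) for n in("side","top")}
for m in CM.values():
    for k in m: m[k]=np.array(m[k],float)
def ray(n,uv):
    m=CM[n];d=np.linalg.solve(m["intrinsics"],np.array([uv[0],uv[1],1.]))
    return -m["R"].T@m["t"],m["R"].T@d
def onz(n,uv,z):
    c,d=ray(n,uv);return c+d*(z-c[2])/d[2]
def proj(n,X):
    m=CM[n];p=m["intrinsics"]@(m["R"]@np.array(X,float)+m["t"]);return p[:2]/p[2]
def mask(f,h0,h1,s=120,v=40):
    H=cv2.cvtColor(f,cv2.COLOR_RGB2HSV);h=H[...,0].astype(int)
    a=(h>=h0)&(h<=h1) if h0<=h1 else (h>=h0)|(h<=h1)
    return (a&(H[...,1]>s)&(H[...,2]>v)).astype(np.uint8)
def comps(m,amin=30):
    n,l,st,c=cv2.connectedComponentsWithStats(m)
    return [(st[i].tolist(),np.round(c[i],1).tolist(),l==i) for i in range(1,n) if st[i][4]>=amin]
E
python3 - <<'E'
from h import *
ims=[]
for n in("top","side"):
    f=np.load(n+"0.npy")
    for nm,a in(("red",(172,8)),("green",(60,88,70,20))):
        for st,c,l in comps(mask(f,*a)):
            ct=max(cv2.findContours(l.astype(np.uint8),0,1)[0],key=cv2.contourArea)
            print(n,nm,st,c,cv2.approxPolyDP(ct,2.5,True)[:,0].tolist())
    x0,y0,w,h=(255,120,130,150) if n=="top" else (235,190,180,100)
    ims.append(cv2.resize(f[y0:y0+h,x0:x0+w],(400,int(h*400/w)),interpolation=cv2.INTER_CUBIC))
H=max(i.shape[0] for i in ims)
cv2.imwrite("pics/crop0.png",np.hstack([cv2.copyMakeBorder(i,0,H-i.shape[0],0,0,0) for i in ims])[:,:,::-1])
E
```

```text
top red [271, 210, 41, 52, 911] [287.1, 232.2] [[279, 210], [271, 256], [296, 261], [297, 254], [281, 250], [284, 227], [287, 223], [309, 227], [311, 215]]
top green [347, 134, 25, 14, 272] [358.7, 141.0] [[347, 135], [347, 145], [370, 147], [370, 137]]
side red [4, 41, 17, 15, 108] [9.9, 48.4] [[5, 41], [4, 47], [11, 55], [20, 51]]
side red [246, 237, 62, 46, 1251] [276.2, 258.1] [[288, 237], [246, 257], [247, 264], [260, 282], [267, 279], [262, 265], [282, 255], [296, 272], [307, 267], [307, 260]]
side green [171, 32, 33, 41, 987] [188.1, 53.2] [[199, 32], [185, 38], [171, 35], [177, 68], [181, 71], [192, 72], [203, 66]]
side green [369, 199, 27, 21, 277] [382.1, 209.2] [[369, 204], [385, 219], [395, 214], [379, 199]]
```

View pics/crop0.png

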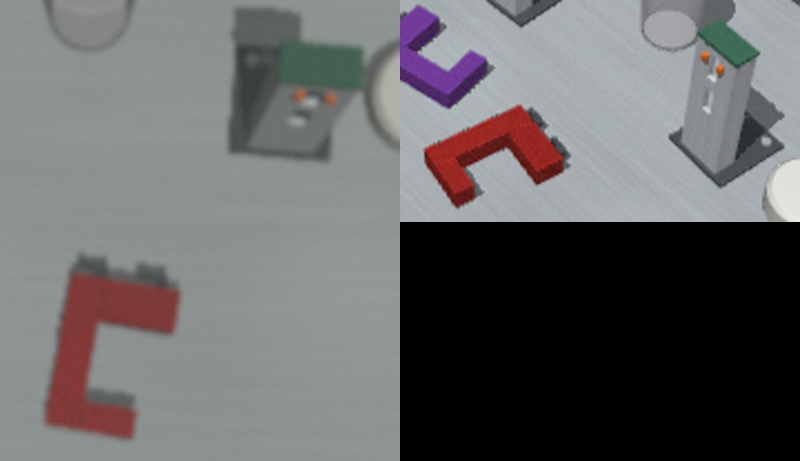

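The crop confirms it. The red arm's claws face away from the robot (+x, top crop about (120,268)), its leg and nose point right (−y), and the green upright's orange nubs and slots face the robot. Next I work out the poses.

```bash
cat >> h.py <<'E'
def tri(a,b):
    c1,d1=ray("top",a);c2,d2=ray("side",b)
    s=np.linalg.lstsq(np.c_[d1,-d2],c2-c1,rcond=None)[0]
    p,q=c1+s[0]*d1,c2+s[1]*d2
    return (p+q)/2,np.linalg.norm(p-q)
def fit2(L,W):
    L=np.array(L,float);W=np.array(W,float);a=L-L.mean(0);b=W-W.mean(0)
    z=(a[:,0]-1j*a[:,1])@(b[:,0]+1j*b[:,1]);th=np.angle(z)
    R=np.array([[np.cos(th),-np.sin(th)],[np.sin(th),np.cos(th)]])
    t=W.mean(0)-R@L.mean(0);return t,th,abs(z)/(a**2).sum(),W-(L@R.T+t)
E
python3 - <<'E'
from h import *
T=[[279,210],[271,256],[296,261],[297,254],[309,227],[311,215]]
# arm (x,-z) plane, right handed with y up
L=[(0,0),(-130,0),(-130,-75),(-105,-75),(-36,-95),(0,-95)]
print(fit2(L,[onz("top",p,28)[:2] for p in T]))
S=[[288,237],[246,257],[307,260]]; print("side",fit2([(0,0),(-130,0),(0,-95)],[onz("side",p,28)[:2] for p in S]))
for n in("top","side"):
    f=np.load(n+"0.npy")
    x0,y0,w,h=(330,130,60,45) if n=="top" else (350,195,60,80)
    H=cv2.cvtColor(f,cv2.COLOR_RGB2HSV).astype(int)
    S=(H[...,1]>110)&(H[...,0]<18)&(H[...,2]>70)
    m=np.zeros_like(S);m[y0:y0+h,x0:x0+w]=S[y0:y0+h,x0:x0+w]
    for st,c,l in comps(m.astype(np.uint8),2):
        yy,xx=np.nonzero(l);wt=H[yy,xx,1];print(n,"orange",st,round((xx*wt).sum()/wt.sum(),2),round((yy*wt).sum()/wt.sum(),2))
for p in [[347,135],[370,137],[347,145],[370,147]]: print("captop",np.round(onz("top",p,191)[:2],1))
for p in [[369,204],[379,199],[395,214],[385,219]]: print("capside",np.round(onz("side",p,191)[:2],1))
for n,p in (("phone",(157,277)),("till",(408,252)),("reader",(398,327)),("lid",(394,151)),("cup",(284,122)),("shaker",(131,214))): print(n,np.round(onz("top",p,20)[:2]))
E
```

```text
(array([544.24290644,  -4.16378939]), np.float64(-0.15493747278729167), np.float64(0.9304925576909471), array([[-5.06841511, -6.05936499],
       [ 3.90093403, -7.8854921 ],
       [ 4.04680737,  2.13712377],
       [-2.85944401,  3.64402606],
       [ 2.04969668,  3.80466144],
       [-2.06957895,  4.35904582]]))
side (array([542.16588935,  -9.27660301]), np.float64(-0.1346560620465595), np.float64(0.961325736237517), array([[-1.63057964, -1.67268314],
       [ 2.76341483, -1.51811089],
       [-1.13283519,  3.19079403]]))
top orange [351, 150, 3, 2, 6] 352.0 150.5
top orange [361, 151, 3, 3, 7] 361.98 151.69
side orange [371, 213, 3, 5, 13] 371.85 215.03
side orange [377, 219, 4, 5, 15] 378.56 221.11
captop [ 687.7 -161.7]
captop [ 683.8 -213.3]
captop [ 664.2 -161.5]
captop [ 660.4 -212.9]
capside [ 661.5 -162.3]
capside [ 691.3 -166. ]
capside [ 683.7 -222.9]
capside [ 654.7 -218.7]
phone [361. 300.]
till [ 437. -344.]
reader [ 250. -313.]
lid [ 706. -316.]
cup [784. -19.]
shaker [523. 380.]
```

```bash
cat >> h.py <<'E'
from scipy.spatial.transform import Rotation as Ro
def pose():
    s=observe();return np.array(s["position"]),Ro.from_euler("xyz",s["orientation"]),s
def go(p,R):
    P,Q,s=pose();print("t",round(s["t"],2),"F",np.round(s["force"],1),"shift m",np.round(Q.inv().apply(np.array(p)-P)/1000,4),"turn deg",np.round((Q.inv()*R).as_rotvec(degrees=True),1))
def frame(y,z):
    y=np.array(y,float);z=np.array(z,float);y/=np.linalg.norm(y);z/=np.linalg.norm(z);return Ro.from_matrix(np.c_[np.cross(y,z),y,z])
E
python3 - <<'E'
from h import *
print(tri((352,150.5),(371.85,215.03)),tri((361.98,151.69),(378.56,221.11)))
th=-0.145;ax=np.array([np.cos(th),np.sin(th),0]);az=np.array([np.sin(th),-np.cos(th),0]);ay=np.array([0,0,1.])
O=np.array([543,-6,14.])
d=(-az-ay)/2**.5;R=frame(ax,d)
tcp=O-117.5*ax+45*az;tcp[2]=11
print(tcp)
go(tcp-d*100,R)
go(tcp-d*100+[0,0,60],R)
print("final-move in tool z only: 100 mm")
E
```

```text
(array([ 659.44930373, -177.01086522,  166.60919858]), np.float64(0.2862071319623346)) (array([ 657.35782958, -200.13509254,  166.13584054]), np.float64(0.8011852033087706))
[420.23089672 -33.54990527  11.        ]
t 0.1 F [-0.3 -0.2 -0.3] shift m [-0.416  -0.4732  0.1495] turn deg [-28.9  38.5  69.7]
t 0.1 F [-0.3 -0.2 -0.3] shift m [-0.416  -0.4733  0.0895] turn deg [-28.9  38.5  69.7]
final-move in tool z only: 100 mm
```

Emit:
jog_arm(
  targets=[
    [[-0.21, -0.24, 0.0], [-14, 19, 35]],
    [[-0.21, -0.24, 0.0], [-14, 19, 35]],
    [[-0.21, -0.24, 0.0], [-14, 19, 35]],
    [[-0.21, -0.24, 0.0], [-14, 19, 35]],
    [[-0.21, -0.24, 0.0], [-14, 19, 35]],
    [[-0.21, -0.24, 0.0], [-14, 19, 35]],
    [[-0.21, -0.24, 0.0], [-14, 19, 35]],
    [[-0.21, -0.24, 0.0], [-14, 19, 35]],
    [[-0.21, -0.24, 0.0], [-14, 19, 35]],
    [[-0.21, -0.24, 0.0], [-14, 19, 35]],
  ],
  jaw=0.06,
)

```text
t: 0.93
position: [321.2, 192.1, 231.0]
orientation: [3.006, -0.383, 2.113]
force: [-0.1, -0.1, 0.1]
finger_gap: 59.8
finger_force: 0.0
```

```bash
cat > g1.py <<'E'
from h import *
import sys
th=-0.145;ax=np.array([np.cos(th),np.sin(th),0]);az=np.array([np.sin(th),-np.cos(th),0]);ay=np.array([0,0,1.])
O=np.array([543,-6,14.])
d=(-az-ay)/2**.5;R=frame(ax,d)
tcp=O-117.5*ax+45*az;tcp[2]=11
go(tcp-d*float(sys.argv[1]),R)
E
python3 g1.py 100
```

```text
t 0.93 F [-0.1 -0.1  0.1] shift m [-0.3331 -0.0795  0.0162] turn deg [-14.4  19.8  34.4]
```

Emit:
jog_arm(
  targets=[
    [[-0.333, -0.08, 0.016], [-14.4, 19.8, 34.4]],
    [[-0.333, -0.08, 0.016], [-14.4, 19.8, 34.4]],
    [[-0.333, -0.08, 0.016], [-14.4, 19.8, 34.4]],
    [[-0.333, -0.08, 0.016], [-14.4, 19.8, 34.4]],
    [[-0.333, -0.08, 0.016], [-14.4, 19.8, 34.4]],
    [[-0.333, -0.08, 0.016], [-14.4, 19.8, 34.4]],
    [[-0.333, -0.08, 0.016], [-14.4, 19.8, 34.4]],
    [[-0.333, -0.08, 0.016], [-14.4, 19.8, 34.4]],
    [[-0.333, -0.08, 0.016], [-14.4, 19.8, 34.4]],
    [[-0.333, -0.08, 0.016], [-14.4, 19.8, 34.4]],
  ],
)

```text
t: 1.77
position: [411.7, -103.6, 79.1]
orientation: [-3.139, -0.786, 1.429]
force: [-1.0, 0.1, -0.1]
finger_gap: 59.9
finger_force: 0.0
```

```bash
python3 g1.py 100; python3 g1.py 0;  python3 - <<'E'
from h import *
f=grab_frame("side");g=grab_frame("top")
a=f[160:330,180:400];b=g[120:320,200:400]
cv2.imwrite("pics/pre.png",np.hstack([cv2.resize(a,(440,340)),cv2.resize(b,(340,340))])[:,:,::-1])
E
```

```text
t 1.77 F [-1.   0.1 -0.1] shift m [ 0.0018 -0.0017 -0.002 ] turn deg [-0.3 -0.1  0.1]
t 1.77 F [-1.   0.1 -0.1] shift m [ 0.0017 -0.0013  0.098 ] turn deg [-0.3 -0.1  0.1]
```

View pics/pre.png

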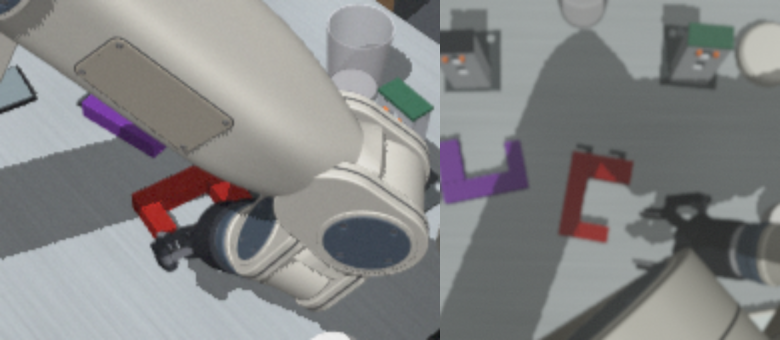

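The fingers straddle the nose: the tips are at about crop (650,212) and (645,265), and the nose end is at about (600,232). I go in and close.

Emit:
jog_arm(
  targets=[
    [[0.001, -0.001, 0.03], [0, 0, 0]],
    [[0.001, -0.001, 0.055], [0, 0, 0]],
    [[0.001, -0.001, 0.075], [0, 0, 0]],
    [[0.001, -0.001, 0.09], [0, 0, 0]],
    [[0.001, -0.001, 0.098], [0, 0, 0]],
    [[0.001, -0.001, 0.098], [0, 0, 0]],
    [[0.001, -0.001, 0.098], [0, 0, 0]],
    [[0.001, -0.001, 0.098], [0, 0, 0]],
    [[0.001, -0.001, 0.098], [0, 0, 0]],
    [[0.001, -0.001, 0.098], [0, 0, 0]],
  ],
)

```text
t: 2.7
position: [419.1, -31.7, 13.9]
orientation: [3.14, -0.785, 1.432]
force: [-0.4, -0.3, 0.5]
finger_gap: 60.0
finger_force: 0.0
```

Emit:
jog_arm(
  targets=[
    [[0, 0, 0], [0, 0, 0]],
    [[0, 0, 0], [0, 0, 0]],
    [[0, 0, 0], [0, 0, 0]],
    [[0, 0, 0], [0, 0, 0]],
    [[0, 0, 0], [0, 0, 0]],
    [[0, 0, 0], [0, 0, 0]],
    [[0, 0, 0], [0, 0, 0]],
    [[0, 0, 0], [0, 0, 0]],
    [[0, 0, 0], [0, 0, 0]],
    [[0, 0, 0], [0, 0, 0]],
  ],
  jaw=0.01,
)

```text
t: 3.53
position: [419.1, -31.3, 13.8]
orientation: [3.141, -0.786, 1.432]
force: [-0.7, -2.2, 6.2]
finger_gap: 23.8
finger_force: 59.3
```

Emit:
jog_arm(
  targets=[
    [[0.02, 0, -0.02], [0, 0, 0]],
    [[0.04, 0, -0.04], [0, 0, 0]],
    [[0.057, 0, -0.057], [0, 0, 0]],
    [[0.057, 0, -0.057], [0, -6.5, 0]],
    [[0.057, 0, -0.057], [0, -13, 0]],
    [[0.057, 0, -0.057], [0, -19.5, 0]],
    [[0.057, 0, -0.057], [0, -26, 0]],
    [[0.057, 0, -0.057], [0, -32.5, 0]],
    [[0.057, 0, -0.057], [0, -39, 0]],
    [[0.057, 0, -0.057], [0, -45, 0]],
  ],
)

```text
t: 4.37
position: [418.7, -31.2, 94.8]
orientation: [3.139, 0.005, 1.431]
force: [-0.4, -0.0, -3.9]
finger_gap: 23.6
finger_force: 59.9
```

Emit:
jog_arm(
  targets=[
    [[0, 0, 0], [0, -6.5, 0]],
    [[0, 0, 0], [0, -13, 0]],
    [[0, 0, 0], [0, -19.5, 0]],
    [[0, 0, 0], [0, -26, 0]],
    [[0, 0, 0], [0, -32.5, 0]],
    [[0, 0, 0], [0, -39, 0]],
    [[0, 0, 0], [0, -45, 0]],
    [[0, 0, 0], [0, -45, 0]],
    [[0, 0, 0], [0, -45, 0]],
    [[0, 0, 0], [0, -45, 0]],
  ],
)

```text
t: 5.2
position: [418.6, -31.0, 93.8]
orientation: [-3.14, 0.782, 1.433]
force: [-0.1, 0.0, -2.7]
finger_gap: 24.0
finger_force: 60.0
```

```bash
python3 - <<'E'
from h import *
P,Q,s=pose();print(P,Q.as_matrix().round(3),s["force"],s["finger_gap"])
print("down in tool",Q.inv().apply([0,0,-1]).round(3))
f=grab_frame("side");g=grab_frame("top")
a=f[160:330,180:400];b=g[120:320,200:400]
cv2.imwrite("pics/rot.png",np.hstack([cv2.resize(a,(440,340)),cv2.resize(b,(340,340))])[:,:,::-1])
E
```

```text
[418.62521559 -30.99768895  93.79517248] [[ 0.097  0.99  -0.098]
 [ 0.703 -0.138 -0.698]
 [-0.705 -0.001 -0.709]] [-0.06806213  0.02581678 -2.72438085] 23.96875994399397
down in tool [0.705 0.001 0.709]
```

View pics/rot.png

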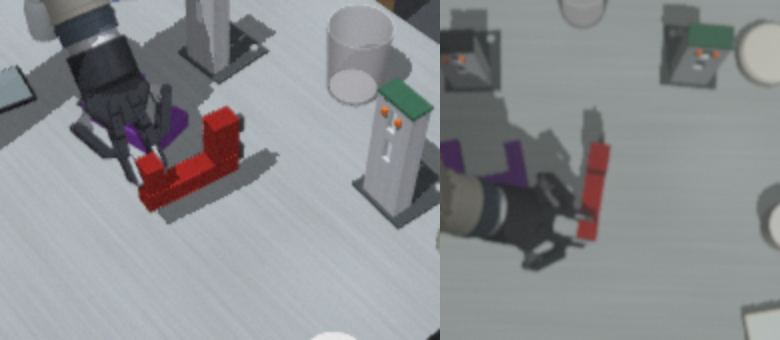

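The arm is held upright, with the red bar level at crop (590,190). I lower it.

Emit:
jog_arm(
  targets=[
    [[0.01, 0, 0.01], [0, 0, 0]],
    [[0.02, 0, 0.02], [0, 0, 0]],
    [[0.028, 0, 0.028], [0, 0, 0]],
    [[0.031, 0, 0.031], [0, 0, 0]],
    [[0.032, 0, 0.032], [0, 0, 0]],
    [[0.033, 0, 0.033], [0, 0, 0]],
    [[0.033, 0, 0.033], [0, 0, 0]],
    [[0.033, 0, 0.033], [0, 0, 0]],
    [[0.033, 0, 0.033], [0, 0, 0]],
    [[0.033, 0, 0.033], [0, 0, 0]],
  ],
)

```text
t: 6.13
position: [419.0, -31.0, 47.7]
orientation: [3.141, 0.784, 1.431]
force: [0.4, -0.2, -3.2]
finger_gap: 23.6
finger_force: 60.0
```

Emit:
jog_arm(
  targets=[
    [[0.0005, 0, 0.0005], [0, 0, 0]],
    [[0.001, 0, 0.001], [0, 0, 0]],
    [[0.0013, 0, 0.0013], [0, 0, 0]],
    [[0.0016, 0, 0.0016], [0, 0, 0]],
    [[0.002, 0, 0.002], [0, 0, 0]],
    [[0.002, 0, 0.002], [0, 0, 0]],
    [[0.002, 0, 0.002], [0, 0, 0]],
    [[0.002, 0, 0.002], [0, 0, 0]],
    [[0.002, 0, 0.002], [0, 0, 0]],
    [[0.002, 0, 0.002], [0, 0, 0]],
  ],
)

```text
t: 6.97
position: [418.8, -31.1, 44.6]
orientation: [-3.142, 0.785, 1.432]
force: [-0.1, 0.2, -3.3]
finger_gap: 23.9
finger_force: 60.0
```

Emit:
jog_arm(
  targets=[
    [[0.0005, 0, 0.0005], [0, 0, 0]],
    [[0.001, 0, 0.001], [0, 0, 0]],
    [[0.0013, 0, 0.0013], [0, 0, 0]],
    [[0.0016, 0, 0.0016], [0, 0, 0]],
    [[0.002, 0, 0.002], [0, 0, 0]],
    [[0.002, 0, 0.002], [0, 0, 0]],
    [[0.002, 0, 0.002], [0, 0, 0]],
    [[0.002, 0, 0.002], [0, 0, 0]],
    [[0.002, 0, 0.002], [0, 0, 0]],
    [[0.002, 0, 0.002], [0, 0, 0]],
  ],
)

```text
t: 7.8
position: [418.9, -31.2, 42.9]
orientation: [3.141, 0.786, 1.432]
force: [-2.5, 6.1, 12.7]
finger_gap: 23.7
finger_force: 61.7
```

Contact with the counter. I open, then back off along the fingers.

Emit:
jog_arm(
  targets=[
    [[0, 0, 0], [0, 0, 0]],
    [[0, 0, 0], [0, 0, 0]],
    [[0, 0, 0], [0, 0, 0]],
    [[0, 0, 0], [0, 0, 0]],
    [[0, 0, -0.005], [0, 0, 0]],
    [[0, 0, -0.015], [0, 0, 0]],
    [[0, 0, -0.03], [0, 0, 0]],
    [[0, 0, -0.05], [0, 0, 0]],
    [[0, 0, -0.075], [0, 0, 0]],
    [[0, 0, -0.1], [0, 0, 0]],
  ],
  jaw=0.05,
)

```text
t: 8.63
position: [428.4, 39.5, 113.6]
orientation: [-3.141, 0.785, 1.432]
force: [0.4, -0.5, 0.4]
finger_gap: 50.2
finger_force: 0.0
```

```bash
python3 - <<'E'
from h import *
P,Q,s=pose();print(P,Q.as_matrix().round(3),s["force"],s["finger_gap"])
f=grab_frame("side");g=grab_frame("top");np.save("side1.npy",f);np.save("top1.npy",g)
for n,i in(("top",g),("side",f)):
    for st,c,l in comps(mask(i,172,8),100):
        if st[0]<30: continue
        ct=max(cv2.findContours(l.astype(np.uint8),0,1)[0],key=cv2.contourArea)
        print(n,st,c,cv2.approxPolyDP(ct,2,True)[:,0].tolist())
a=f[190:310,240:420];b=g[120:280,255:385]
cv2.imwrite("pics/stand.png",np.hstack([cv2.resize(a,(480,320)),cv2.resize(b,(320,394))[:320]])[:,:,::-1])
E
```

```text
[428.39641246  39.54975671 113.55383981] [[ 0.098  0.99  -0.099]
 [ 0.7   -0.139 -0.7  ]
 [-0.707 -0.    -0.707]] [ 0.41959153 -0.52218038  0.37837591] 50.16422665479244
top [287, 208, 11, 15, 127] [291.8, 214.9] [[289, 208], [287, 220], [294, 222], [297, 210]]
top [284, 225, 11, 21, 168] [288.9, 234.1] [[286, 225], [284, 242], [291, 245], [294, 226]]
side [249, 227, 51, 51, 1146] [276.2, 254.2] [[293, 227], [282, 232], [281, 250], [265, 258], [257, 250], [249, 253], [251, 271], [256, 277], [298, 256], [299, 234]]
```

View pics/stand.png

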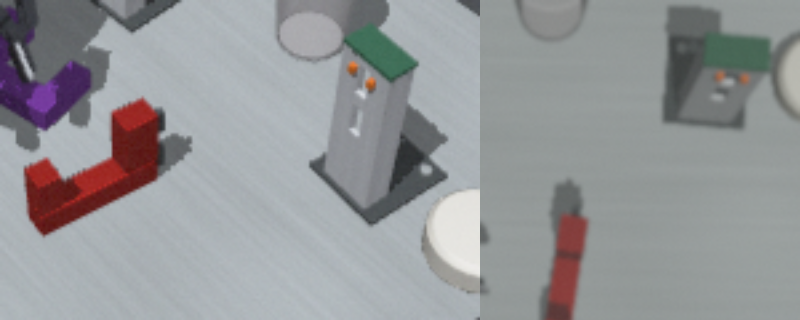

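The arm stands upright, with the leg top at top px about (292,215), and is let go. I work out the top grasp on the leg.

```bash
cat > g2.py <<'E'
from h import *
import sys
ax=np.array([.9903,-.139,0]);ay=np.array([.139,.9903,0]);O=np.array([535.2,-47.5,0])
R=frame(ay,[0,0,-1])
if __name__=="__main__": go(O-22*ax+[0,0,float(sys.argv[1])],R)
E
python3 g2.py 175; python3 - <<'E'
from g2 import *
P=[onz("top",p,95)[:2] for p in [[289,208],[287,220],[294,222],[297,210]]];print("leg top seen",np.mean(P,0),"expected",(O-18*ax)[:2])
P=[onz("side",p,95)[:2] for p in [[293,227],[282,232],[299,234]]];print(P, "exp",[(O+a*ax+b*ay)[:2] for a,b in((0,14),(-36,14),(0,-14))])
E
```

```text
t 8.73 F [ 1.1  0.  -0.4] shift m [-0.0944  0.0944  0.009 ] turn deg [-34.9  35.3 -84.9]
leg top seen [517.05912113 -41.99340915] expected [517.3746 -44.998 ]
[array([534.65841734, -37.84092545]), array([503.12878394, -32.89970211]), array([531.03527637, -64.96169792])] exp [array([537.146 , -33.6358]), array([501.4952, -28.6318]), array([533.254 , -61.3642])]
```

Emit:
jog_arm(
  targets=[
    [[-0.02, 0.005, -0.02], [0, 0, 0]],
    [[-0.047, 0.03, -0.01], [-17.5, 17.5, -42.5]],
    [[-0.047, 0.03, -0.01], [-17.5, 17.5, -42.5]],
    [[-0.047, 0.03, -0.01], [-17.5, 17.5, -42.5]],
    [[-0.047, 0.03, -0.01], [-17.5, 17.5, -42.5]],
    [[-0.047, 0.03, -0.01], [-17.5, 17.5, -42.5]],
    [[-0.047, 0.03, -0.01], [-17.5, 17.5, -42.5]],
    [[-0.047, 0.03, -0.01], [-17.5, 17.5, -42.5]],
    [[-0.047, 0.03, -0.01], [-17.5, 17.5, -42.5]],
    [[-0.047, 0.03, -0.01], [-17.5, 17.5, -42.5]],
  ],
  jaw=0.06,
)

```text
t: 9.57
position: [454.1, 7.8, 153.0]
orientation: [-2.963, 0.387, 2.284]
force: [-0.4, -0.5, -0.4]
finger_gap: 59.8
finger_force: 0.0
```

```bash
python3 g2.py 175
```

```text
t 9.57 F [-0.4 -0.5 -0.4] shift m [-0.0808  0.0121  0.0072] turn deg [-17.7  17.6 -42.5]
```

Emit:
jog_arm(
  targets=[
    [[-0.081, 0.012, 0.007], [-17.7, 17.6, -42.5]],
    [[-0.081, 0.012, 0.007], [-17.7, 17.6, -42.5]],
    [[-0.081, 0.012, 0.007], [-17.7, 17.6, -42.5]],
    [[-0.081, 0.012, 0.007], [-17.7, 17.6, -42.5]],
    [[-0.081, 0.012, 0.007], [-17.7, 17.6, -42.5]],
    [[-0.081, 0.012, 0.007], [-17.7, 17.6, -42.5]],
    [[-0.081, 0.012, 0.007], [-17.7, 17.6, -42.5]],
    [[-0.081, 0.012, 0.007], [-17.7, 17.6, -42.5]],
    [[-0.081, 0.012, 0.007], [-17.7, 17.6, -42.5]],
    [[-0.081, 0.012, 0.007], [-17.7, 17.6, -42.5]],
  ],
)

```text
t: 10.4
position: [513.8, -43.6, 174.3]
orientation: [-3.14, -0.001, 2.999]
force: [0.7, 0.4, -0.0]
finger_gap: 59.8
finger_force: 0.0
```

```bash
python3 g2.py 63
```

```text
t 10.4 F [ 0.7  0.4 -0. ] shift m [ 1.000e-04 -8.000e-04  1.113e-01] turn deg [-0.1 -0.1 -0.2]
```

Emit:
jog_arm(
  targets=[
    [[0, -0.001, 0.03], [0, 0, 0]],
    [[0, -0.001, 0.06], [0, 0, 0]],
    [[0, -0.001, 0.09], [0, 0, 0]],
    [[0, -0.001, 0.111], [0, 0, 0]],
    [[0, -0.001, 0.111], [0, 0, 0]],
    [[0, -0.001, 0.111], [0, 0, 0]],
    [[0, -0.001, 0.111], [0, 0, 0]],
    [[0, -0.001, 0.111], [0, 0, 0]],
    [[0, -0.001, 0.111], [0, 0, 0]],
    [[0, -0.001, 0.111], [0, 0, 0]],
  ],
)

```text
t: 11.23
position: [514.4, -44.5, 65.2]
orientation: [3.141, 0.001, 3.003]
force: [0.2, -0.3, 0.0]
finger_gap: 60.3
finger_force: 0.0
```

Emit:
jog_arm(
  targets=[
    [[0, 0, 0], [0, 0, 0]],
    [[0, 0, 0], [0, 0, 0]],
    [[0, 0, 0], [0, 0, 0]],
    [[0, 0, 0], [0, 0, 0]],
    [[0, 0, 0], [0, 0, 0]],
    [[0, 0, 0], [0, 0, 0]],
    [[0, 0, 0], [0, 0, 0]],
    [[0, 0, 0], [0, 0, 0]],
    [[0, 0, 0], [0, 0, 0]],
    [[0, 0, 0], [0, 0, 0]],
  ],
  jaw=0.01,
)

```text
t: 12.07
position: [514.0, -44.5, 64.4]
orientation: [3.141, -0.0, 3.003]
force: [-1.8, 0.9, 4.6]
finger_gap: 27.0
finger_force: 59.0
```

```bash
cat > g3.py <<'E'
from h import *
import sys
a=[float(v) for v in sys.argv[1:]]  # gap, z of arm origin, yaw, H0x, H0y
th=a[2];u=np.array([np.cos(th),np.sin(th),0]);v=np.array([-u[1],u[0],0]);R=frame(v,[0,0,-1])
go(np.array([a[3],a[4],0])-(a[0]+22)*u+[0,0,a[1]+64.4],R)
E
python3 g3.py 50 92 -0.095 661.5 -188.5
```

```text
t 12.07 F [-1.8  0.9  4.6] shift m [-0.094  -0.1254 -0.092 ] turn deg [ 0.  -0.  -2.5]
```

Emit:
jog_arm(
  targets=[
    [[0, 0, -0.03], [0, 0, 0]],
    [[0, 0, -0.06], [0, 0, 0]],
    [[0, 0, -0.092], [0, 0, 0]],
    [[-0.02, -0.025, -0.092], [0, 0, -1]],
    [[-0.04, -0.05, -0.092], [0, 0, -2]],
    [[-0.06, -0.08, -0.092], [0, 0, -2.5]],
    [[-0.08, -0.105, -0.092], [0, 0, -2.5]],
    [[-0.094, -0.125, -0.092], [0, 0, -2.5]],
    [[-0.094, -0.125, -0.092], [0, 0, -2.5]],
    [[-0.094, -0.125, -0.092], [0, 0, -2.5]],
  ],
)

```text
t: 12.9
position: [589.6, -182.3, 154.5]
orientation: [3.14, -0.003, 3.045]
force: [-0.5, 0.8, -3.8]
finger_gap: 26.8
finger_force: 60.7
```

```bash
python3 g3.py 50 92 -0.095 661.5 -188.5; python3 - <<'E'
from h import *
f=grab_frame("side");g=grab_frame("top");np.save("side2.npy",f);np.save("top2.npy",g)
for n,i in(("top",g),("side",f)):
    for st,c,l in comps(mask(i,172,8),40):
        if st[0]<30: continue
        ct=max(cv2.findContours(l.astype(np.uint8),0,1)[0],key=cv2.contourArea)
        print(n,st,c,cv2.approxPolyDP(ct,2,True)[:,0].tolist())
a=f[150:330,280:460];b=g[110:250,290:430]
cv2.imwrite("pics/ins.png",np.hstack([cv2.resize(a,(400,400),interpolation=2),cv2.resize(b,(400,400),interpolation=2)])[:,:,::-1])
E
```

```text
t 12.9 F [-0.5  0.8 -3.8] shift m [-0.0001  0.0007 -0.0019] turn deg [ 0.1 -0.2 -0.1]
side [311, 221, 52, 55, 1164] [335.4, 252.2] [[353, 221], [346, 225], [342, 245], [329, 252], [321, 245], [312, 249], [311, 268], [317, 275], [360, 251], [362, 239], [355, 243], [352, 239]]
```

View pics/ins.png

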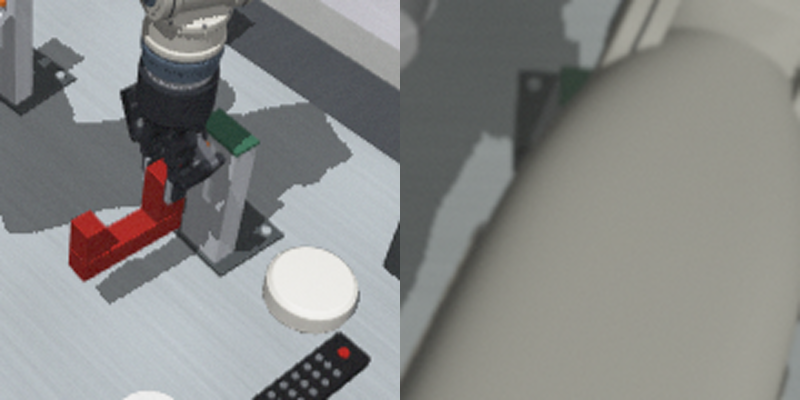

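The side view shows the arm held square in front of the upright. The top view is hidden by the robot's forearm. I calibrate pixel bias on the known held or standing arm, then apply it to the upright's nubs and cap.

```bash
python3 - <<'E'
from h import *
P,Q,_=pose();M=Q.as_matrix();v=M[:,1];u=-M[:,0];w=-M[:,2]
O=P+22*u-64.4*w
V=lambda x,y,z:O+x*u+y*v+z*w
def cmp(n,pairs):
    d=np.array([np.array(m)-proj(n,X) for m,X in pairs]);print(n,d.round(1).tolist(),d.mean(0).round(2));return d.mean(0)
bs=cmp("side",[((312,249),V(-130,14,75)),((321,245),V(-105,14,75)),((329,252),V(-105,-14,75)),((311,268),V(-130,14,0)),((317,275),V(-130,-14,0))])
from g2 import O as O2,ax,ay
L=lambda x,y,z:O2+x*ax+y*ay+np.array([0,0,z])
cmp("side",[((249,253),L(-130,14,75)),((257,250),L(-105,14,75)),((265,258),L(-105,-14,75)),((256,277),L(-130,-14,0)),((293,227),L(0,14,95)),((299,234),L(0,-14,95)),((282,232),L(-36,14,95))])
bt=cmp("top",[((289,208),L(0,14,95)),((297,210),L(0,-14,95)),((294,222),L(-36,-14,95)),((287,220),L(-36,14,95)),((284,242),L(-130,14,75)),((291,245),L(-130,-14,75))])
for n,b,N,C in(("side",bs,((371.85,215.03),(378.56,221.11)),((369,204),(385,219),(379,199),(395,214))),("top",bt,((352,150.5),(361.98,151.69)),((347,145),(370,147),(347,135),(370,137)))):
    a=[onz(n,np.array(p)-b,170)[:2] for p in N];c=[onz(n,np.array(p)-b,191)[:2] for p in C]
    yaw=lambda p,q:-(p-q)[0]/(p-q)[1]
    print(n,"nubs",np.round(a,1).tolist(),"mid",np.mean(a,0).round(1),yaw(*a).round(3),"cap",np.round(c,1).tolist(),"mid",np.mean(c,0).round(1),yaw(c[0],c[1]).round(3),yaw(c[2],c[3]).round(3))
# foot plate front corners z=6 from edges in top0
E
```

```text
side [[2.1, 1.5], [2.1, 2.4], [2.5, 1.4], [2.0, 0.1], [0.9, -0.9]] [1.9  0.88]
side [[1.3, 0.9], [0.4, 2.1], [2.7, 2.5], [1.1, -1.2], [0.3, 1.4], [0.3, 1.3], [1.6, 0.7]] [1.12 1.09]
top [[0.6, 1.2], [-2.8, 1.5], [-3.6, -1.0], [0.9, -1.2], [3.9, -18.1], [-0.4, -17.0]] [-0.25 -5.78]
side nubs [[655.7, -174.1], [653.5, -197.6]] mid [ 654.6 -185.9] -0.092 cap [[660.2, -157.4], [653.4, -214.1], [690.1, -161.1], [682.4, -218.2]] mid [ 671.5 -187.7] -0.119 -0.134
top nubs [[644.5, -176.7], [642.1, -199.5]] mid [ 643.3 -188.1] -0.108 cap [[650.7, -161.9], [646.9, -213.1], [674.1, -162.1], [670.2, -213.6]] mid [ 660.5 -187.7] -0.074 -0.075
```

```bash
python3 g3.py 18 90 -0.10 658.7 -187.8;python3 g3.py 0 90 -0.10 658.7 -187.8
```

```text
t 13.0 F [ 0.4 -0.1 -2.5] shift m [-0.0299 -0.0003  0.0008] turn deg [ 0.1 -0.1  0.3]
t 13.0 F [ 0.4 -0.1 -2.5] shift m [-0.0479 -0.0004  0.0007] turn deg [ 0.1 -0.1  0.3]
```

Emit:
jog_arm(
  targets=[
    [[-0.01, 0, 0.0005], [0, 0, 0.3]],
    [[-0.02, 0, 0.0005], [0, 0, 0.3]],
    [[-0.026, 0, 0.0005], [0, 0, 0.3]],
    [[-0.03, 0, 0.0005], [0, 0, 0.3]],
    [[-0.032, 0, 0.0005], [0, 0, 0.3]],
    [[-0.034, 0, 0.0005], [0, 0, 0.3]],
    [[-0.036, 0, 0.0005], [0, 0, 0.3]],
    [[-0.036, 0, 0.0005], [0, 0, 0.3]],
    [[-0.036, 0, 0.0005], [0, 0, 0.3]],
    [[-0.036, 0, 0.0005], [0, 0, 0.3]],
  ],
)

```text
t: 13.83
position: [625.4, -184.7, 155.5]
orientation: [3.141, -0.001, 3.042]
force: [-0.5, 0.1, -3.0]
finger_gap: 27.3
finger_force: 60.7
```

Emit:
jog_arm(
  targets=[
    [[-0.0005, 0, 0], [0, 0, 0]],
    [[-0.001, 0, 0], [0, 0, 0]],
    [[-0.0015, 0, 0], [0, 0, 0]],
    [[-0.002, 0, 0], [0, 0, 0]],
    [[-0.002, 0, 0], [0, 0, 0]],
    [[-0.002, 0, 0], [0, 0, 0]],
    [[-0.002, 0, 0], [0, 0, 0]],
    [[-0.002, 0, 0], [0, 0, 0]],
    [[-0.002, 0, 0], [0, 0, 0]],
    [[-0.002, 0, 0], [0, 0, 0]],
  ],
)

```text
t: 14.67
position: [627.6, -184.8, 155.4]
orientation: [3.141, -0.001, 3.042]
force: [0.0, 0.3, -3.2]
finger_gap: 27.5
finger_force: 60.7
```

Emit:
jog_arm(
  targets=[
    [[-0.0005, 0, 0], [0, 0, 0]],
    [[-0.001, 0, 0], [0, 0, 0]],
    [[-0.0015, 0, 0], [0, 0, 0]],
    [[-0.002, 0, 0], [0, 0, 0]],
    [[-0.0025, 0, 0], [0, 0, 0]],
    [[-0.003, 0, 0], [0, 0, 0]],
    [[-0.003, 0, 0], [0, 0, 0]],
    [[-0.003, 0, 0], [0, 0, 0]],
    [[-0.003, 0, 0], [0, 0, 0]],
    [[-0.003, 0, 0], [0, 0, 0]],
  ],
)

```text
t: 15.5
position: [630.5, -185.1, 155.4]
orientation: [3.141, -0.001, 3.042]
force: [1.1, 0.6, -3.4]
finger_gap: 26.7
finger_force: 60.7
```

```bash
python3 - <<'E'
from h import *
P,Q,s=pose();print(P,s["force"],s["torque"])
f=grab_frame("side");np.save("side3.npy",f)
cv2.imwrite("pics/ins2.png",cv2.resize(f[190:280,310:430],(800,600),interpolation=2)[:,:,::-1])
E
```

```text
[ 630.54733619 -185.12677779  155.38579128] [ 1.12649326  0.55854462 -3.356369  ] [ 0.05290583 -0.10762624 -0.05063598]
```

View pics/ins2.png

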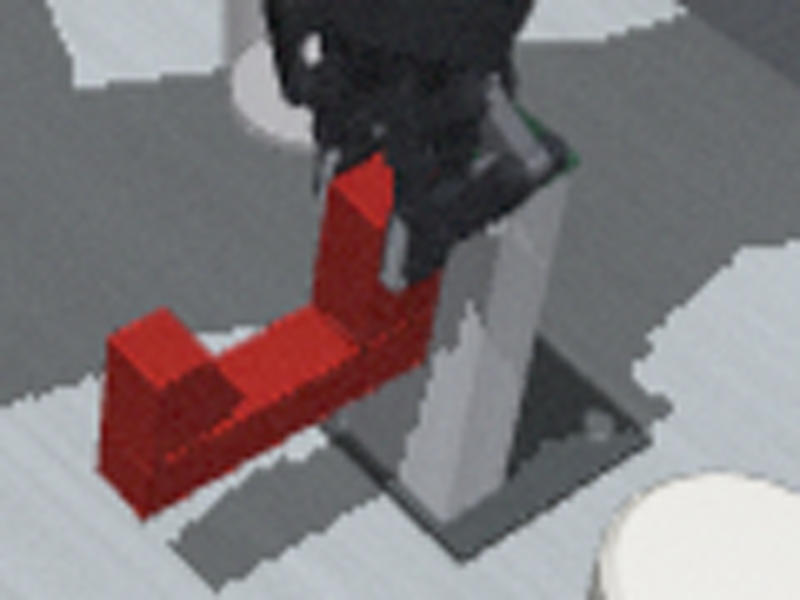

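The side view shows the red rear leg nearly against the panel, around crop (430,300). No jam force, so the tips seem to be in the slots. I continue gently.

Emit:
jog_arm(
  targets=[
    [[-0.0005, 0, 0], [0, 0, 0]],
    [[-0.001, 0, 0], [0, 0, 0]],
    [[-0.0015, 0, 0], [0, 0, 0]],
    [[-0.002, 0, 0], [0, 0, 0]],
    [[-0.0025, 0, 0], [0, 0, 0]],
    [[-0.003, 0, 0], [0, 0, 0]],
    [[-0.003, 0, 0], [0, 0, 0]],
    [[-0.003, 0, 0], [0, 0, 0]],
    [[-0.003, 0, 0], [0, 0, 0]],
    [[-0.003, 0, 0], [0, 0, 0]],
  ],
)

```text
t: 16.38
position: [633.5, -185.4, 155.4]
orientation: [3.141, -0.001, 3.042]
force: [-2.8, 0.5, -1.4]
finger_gap: 27.1
finger_force: 60.8
```

Emit:
jog_arm(
  targets=[
    [[-0.0005, 0, 0], [0, 0, 0]],
    [[-0.001, 0, 0], [0, 0, 0]],
    [[-0.0015, 0, 0], [0, 0, 0]],
    [[-0.002, 0, 0], [0, 0, 0]],
    [[-0.002, 0, 0], [0, 0, 0]],
    [[-0.002, 0, 0], [0, 0, 0]],
    [[-0.002, 0, 0], [0, 0, 0]],
    [[-0.002, 0, 0], [0, 0, 0]],
    [[-0.002, 0, 0], [0, 0, 0]],
    [[-0.002, 0, 0], [0, 0, 0]],
  ],
)

```text
t: 17.22
position: [635.5, -185.6, 155.4]
orientation: [3.141, -0.001, 3.042]
force: [-3.2, 1.1, -2.7]
finger_gap: 26.8
finger_force: 60.8
```

The spring force has come on (about 3 N), so the claws are in the slots. I push on to the panel.

Emit:
jog_arm(
  targets=[
    [[-0.0005, 0, 0], [0, 0, 0]],
    [[-0.001, 0, 0], [0, 0, 0]],
    [[-0.0015, 0, 0], [0, 0, 0]],
    [[-0.002, 0, 0], [0, 0, 0]],
    [[-0.002, 0, 0], [0, 0, 0]],
    [[-0.002, 0, 0], [0, 0, 0]],
    [[-0.002, 0, 0], [0, 0, 0]],
    [[-0.002, 0, 0], [0, 0, 0]],
    [[-0.002, 0, 0], [0, 0, 0]],
    [[-0.002, 0, 0], [0, 0, 0]],
  ],
)

```text
t: 18.05
position: [636.7, -185.7, 155.4]
orientation: [3.141, -0.002, 3.042]
force: [-8.2, 3.2, -0.6]
finger_gap: 27.2
finger_force: 61.2
```

Emit:
jog_arm(
  targets=[
    [[-0.0005, 0, 0], [0, 0, 0]],
    [[-0.001, 0, 0], [0, 0, 0]],
    [[-0.0015, 0, 0], [0, 0, 0]],
    [[-0.0015, 0, 0], [0, 0, 0]],
    [[-0.0015, 0, 0], [0, 0, 0]],
    [[-0.0015, 0, 0], [0, 0, 0]],
    [[-0.0015, 0, 0], [0, 0, 0]],
    [[-0.0015, 0, 0], [0, 0, 0]],
    [[-0.0015, 0, 0], [0, 0, 0]],
    [[-0.0015, 0, 0], [0, 0, 0]],
  ],
)

```text
t: 18.88
position: [636.8, -185.7, 155.4]
orientation: [3.141, -0.005, 3.042]
force: [-16.0, 2.3, 3.8]
finger_gap: 27.1
finger_force: 61.6
```

Emit:
jog_arm(
  targets=[
    [[0.001, 0, 0], [0, 0, 0]],
    [[0.0015, 0, 0.002], [0, 0, 0]],
    [[0.0015, 0, 0.004], [0, 0, 0]],
    [[0.0015, 0, 0.006], [0, 0, 0]],
    [[0.0015, 0, 0.008], [0, 0, 0]],
    [[0.0015, 0, 0.01], [0, 0, 0]],
    [[0.0015, 0, 0.01], [0, 0, 0]],
    [[0.0015, 0, 0.01], [0, 0, 0]],
    [[0.0015, 0, 0.01], [0, 0, 0]],
    [[0.0015, 0, 0.01], [0, 0, 0]],
  ],
)

```text
t: 19.72
position: [636.7, -186.1, 145.1]
orientation: [3.141, -0.003, 3.041]
force: [-6.7, 0.3, -2.0]
finger_gap: 27.4
finger_force: 60.8
```

Emit:
jog_arm(
  targets=[
    [[0, 0, 0.002], [0, 0, 0]],
    [[0, 0, 0.004], [0, 0, 0]],
    [[0, 0, 0.006], [0, 0, 0]],
    [[0, 0, 0.007], [0, 0, 0]],
    [[0, 0, 0.008], [0, 0, 0]],
    [[0, 0, 0.008], [0, 0, 0]],
    [[0, 0, 0.008], [0, 0, 0]],
    [[0, 0, 0.008], [0, 0, 0]],
    [[0, 0, 0.008], [0, 0, 0]],
    [[0, 0, 0.008], [0, 0, 0]],
  ],
)

```text
t: 20.55
position: [636.7, -186.1, 137.3]
orientation: [-3.142, -0.002, 3.041]
force: [-7.7, 0.7, -1.0]
finger_gap: 27.0
finger_force: 61.1
```

Emit:
jog_arm(
  targets=[
    [[0, 0, 0.0005], [0, 0, 0]],
    [[0, 0, 0.001], [0, 0, 0]],
    [[0, 0, 0.0015], [0, 0, 0]],
    [[0, 0, 0.002], [0, 0, 0]],
    [[0, 0, 0.0025], [0, 0, 0]],
    [[0, 0, 0.003], [0, 0, 0]],
    [[0, 0, 0.003], [0, 0, 0]],
    [[0, 0, 0.003], [0, 0, 0]],
    [[0, 0, 0.003], [0, 0, 0]],
    [[0, 0, 0.003], [0, 0, 0]],
  ],
)

```text
t: 21.38
position: [636.7, -186.1, 134.4]
orientation: [-3.142, -0.002, 3.041]
force: [-8.7, 0.3, -0.0]
finger_gap: 26.9
finger_force: 61.1
```

Emit:
jog_arm(
  targets=[
    [[0, 0, 0.0005], [0, 0, 0]],
    [[0, 0, 0.001], [0, 0, 0]],
    [[0, 0, 0.0015], [0, 0, 0]],
    [[0, 0, 0.0015], [0, 0, 0]],
    [[0, 0, 0.0015], [0, 0, 0]],
    [[0, 0, 0.0015], [0, 0, 0]],
    [[0, 0, 0.0015], [0, 0, 0]],
    [[0, 0, 0.0015], [0, 0, 0]],
    [[0, 0, 0.0015], [0, 0, 0]],
    [[0, 0, 0.0015], [0, 0, 0]],
  ],
)

```text
t: 22.22
position: [636.8, -186.1, 134.3]
orientation: [-3.141, -0.001, 3.042]
force: [-11.2, 0.9, 10.3]
finger_gap: 27.0
finger_force: 62.5
```

The necks are seated (vertical force rising at the expected height). One more press, then open and lift clear.

Emit:
jog_arm(
  targets=[
    [[0, 0, 0.0005], [0, 0, 0]],
    [[0, 0, 0.001], [0, 0, 0]],
    [[0, 0, 0.0015], [0, 0, 0]],
    [[0, 0, 0.0015], [0, 0, 0]],
    [[0.001, 0, 0.0015], [0, 0, 0]],
    [[0.002, 0, 0.0015], [0, 0, 0]],
    [[0.002, 0, 0.0015], [0, 0, 0]],
    [[0.002, 0, 0.0015], [0, 0, 0]],
    [[0.002, 0, 0.001], [0, 0, 0]],
    [[0.002, 0, 0.0005], [0, 0, 0]],
  ],
)

```text
t: 23.05
position: [636.5, -186.1, 134.3]
orientation: [-3.141, 0.003, 3.042]
force: [-3.1, 0.6, 4.6]
finger_gap: 27.3
finger_force: 61.7
```

Emit:
jog_arm(
  targets=[
    [[0, 0, 0], [0, 0, 0]],
    [[0, 0, 0], [0, 0, 0]],
    [[0, 0, 0], [0, 0, 0]],
    [[0, 0, 0], [0, 0, 0]],
    [[0, 0, 0], [0, 0, 0]],
    [[0, 0, -0.005], [0, 0, 0]],
    [[0, 0, -0.02], [0, 0, 0]],
    [[0, 0, -0.05], [0, 0, 0]],
    [[0, 0, -0.09], [0, 0, 0]],
    [[0, 0, -0.12], [0, 0, 0]],
  ],
  jaw=0.055,
)

```text
t: 23.88
position: [635.5, -185.7, 255.3]
orientation: [3.141, 0.001, 3.042]
force: [0.4, -0.5, 0.7]
finger_gap: 54.9
finger_force: 0.0
```

Emit:
jog_arm(
  targets=[
    [[0.04, 0.02, 0], [0, 0, 0]],
    [[0.08, 0.05, 0], [0, 0, 0]],
    [[0.1, 0.09, 0], [0, 0, 0]],
    [[0.12, 0.13, 0], [0, 0, 0]],
    [[0.14, 0.17, 0], [0, 0, 0]],
    [[0.15, 0.2, 0], [0, 0, 0]],
    [[0.15, 0.22, 0], [0, 0, 0]],
    [[0.15, 0.24, 0], [0, 0, 0]],
    [[0.15, 0.24, 0], [0, 0, 0]],
    [[0.15, 0.24, 0], [0, 0, 0]],
  ],
)

```text
t: 24.72
position: [510.2, 69.0, 253.1]
orientation: [3.141, 0.0, 3.044]
force: [0.3, -0.6, -0.6]
finger_gap: 55.1
finger_force: 0.0
```

```bash
python3 - <<'E'
from h import *
P,Q,s=pose();print(s["t"],P,s["force"])
f=grab_frame("side");g=grab_frame("top");np.save("side4.npy",f);np.save("top4.npy",g)
cv2.imwrite("pics/end.png",np.hstack([cv2.resize(f[190:280,310:430],(533,400),interpolation=2),cv2.resize(g[120:220,320:386],(264,400),interpolation=2)])[:,:,::-1])
E
```

```text
24.7167 [510.21378209  68.9703983  253.08188582] [ 0.25624304 -0.62534279 -0.61337241]
```

View pics/end.png

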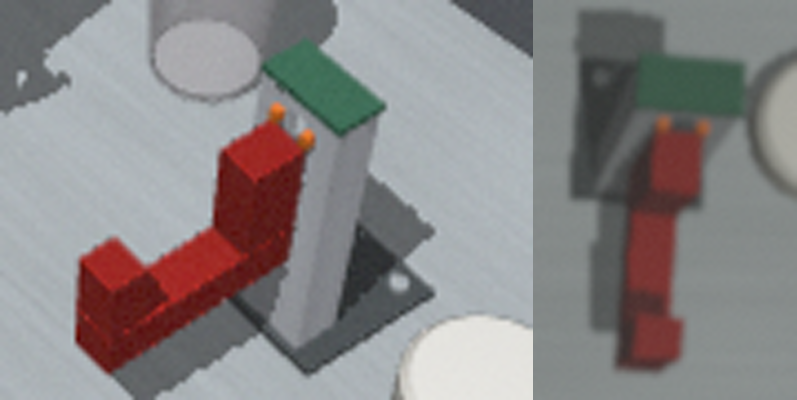

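The arm hangs on the green upright, and both orange nubs stand out over the leg top at crop (278,112) and (306,140). I compare nub position with the start image numerically.

```bash
python3 - <<'E'
from h import *
for n in("top","side"):
  for k in "04":
    f=np.load(n+k+".npy");x0,y0,w,h=(330,130,60,27) if n=="top" else (350,195,60,50)
    H=cv2.cvtColor(f,cv2.COLOR_RGB2HSV).astype(int)
    S=(H[...,1]>110)&(H[...,0]>5)&(H[...,0]<18)&(H[...,2]>120)
    m=np.zeros_like(S);m[y0:y0+h,x0:x0+w]=S[y0:y0+h,x0:x0+w]
    print(n,k,[(st,c) for st,c,l in comps(m.astype(np.uint8),2)])
E
```

```text
top 0 [([351, 150, 3, 2, 6], [352.0, 150.5]), ([361, 151, 3, 3, 7], [362.0, 151.7])]
top 4 [([351, 150, 3, 3, 8], [352.1, 150.9]), ([361, 151, 3, 3, 8], [361.9, 151.9])]
side 0 [([371, 213, 3, 5, 13], [371.8, 215.0]), ([377, 219, 4, 5, 14], [378.5, 221.0])]
side 4 [([371, 213, 3, 5, 12], [371.9, 215.2]), ([377, 219, 4, 5, 14], [378.5, 221.0])]
```

The nubs are where they were at the start, so the catch has snapped out. I hand in.

```bash
python3 -c "
from cell import arm
print(arm.hand_in())"
```

```text
the job is handed in; nothing more can be done
None
```

The job is handed in (no verdict was returned): I stood the red bag arm up and let it go, then hooked it on the green-capped upright and pressed it home. The catch nubs are back at their start position over the leg, and the gripper is clear.

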